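# Set out the pastry rings in order of size

## Robot

A 6-joint arm with a two-finger parallel gripper is mounted at the origin on a cart in front of the work surface, level with it; the furniture and walls round the work are solid. World frame = base frame: x ahead of the robot, y to its left, z up, the work surface at z = 0. Lengths are in mm, angles in rad, forces in N, time in s.
With the tool pointing down it reaches from about 350 to 875 mm from the base axis. Payload 4.2 kg.
Tool frame: the origin (TCP) lies midway between the tips of the shut fingers; the grasp point (between the pads) lies 19 mm behind it; z points along the fingers, y is the direction in which the jaws open and shut (so a half turn about z gives the same grasp; the last joint's range is limited). The gripper opens to 85 mm and grips with 20 to 120 N. Pads are 22 mm wide; open, the fingers measure 114 mm over their backs; the gripper's body (76 mm by 85 mm) begins 54 mm behind the grasp point. The pads swing forward as they close: fully open they stand 13 mm farther back than shut.
Start: joints at [-0.872, 0.385, 0.008, 0, -1.194, -0.259], TCP at [266.111, -565.495, 205.412] pointing down, gripper open.
Joint ranges: [-3.14, 3.14], [-1.21, 2.06], [-1.07, 1.41], [-3.16, 2.05], [-2.99, -0.16], [-3.1, 3.1]. Speed limits (rad/s): [2.79, 2.79, 3.14, 3.14, 3.14, 3.14].

## Interface

Orientations are given as a unit quaternion [x, y, z, w].
In Python, from bench import read_state, get_image, job_done, search_frame, regions_of gives the robot as it stands.
- The arm moves only by the tool servo_tool, never from a script. Its arguments are lists of equal length, an entry for each row: "turn": the turn, a rotation vector about the world's x, y, z in rad, a list of three; "dp": the shift along the world's x, y, z in m, a list of three; "fingers": the finger opening in m, from 0 to 0.0854. In form: {"turn": [[rx, ry, rz], ...], "dp": [[tx, ty, tz], ...], "fingers": [fingers, ...]}. A call has exactly 5 rows; each row shifts and turns the pose as measured when the row begins; what a row does not reach is not made up. A row lasts 1/8 s, in which the tool goes at most 62.5 mm and 10.7 degrees, less where a joint would pass 70% of its speed; a pose out of reach is approached as far as the arm can. A call is refused whole if a number of a shift passes 0.0625 or a number of a turn 0.188, either way. A call with a gripper value outside its range is refused whole. The fingers move at their own pace and stop on an object; the grip force is fixed at half the most. Time passes only in rows, so rows that do not move let the fingers close, or fill a call up. It gives the time, the measured TCP pose, the force and the opening at its end, in the units of the state.
- read_state(): the state, without advancing time (a new reading comes with each control period).
- get_image(name): name is "scene" or "top" or "wrist"; returns a dict with "img" (420x560x3 uint8, red, green, blue), "vfov" (degrees; the focal length in pixels is half the picture's height over the tangent of half this angle, whatever the lens; pixels are square), "cx", "cy" (the principal point, pixels), "world_from_camera" (4x4, takes a point from camera to world coordinates); the wrist camera has in their place "mount" (4x4, takes a point from camera to tool coordinates, whose origin is the TCP and whose axes are the flange's). Camera axes: x right, y down, z forward; pixel columns grow to the right and rows downward; lengths in mm; the calibration is good to about 2 mm. A picture is of the moment at which its call begins: read the wrist's pose just before it. There is no depth.
- job_done(): hands the job in, once; it reports no verdict.
Trained networks look in the newest picture that a camera, given by its name, has taken for a name from the list of things; names that differ only in an ending like _2 or _b are one class to them, and where a whole thing is asked for, a point or a joint stands for the part that bears it (a point fixed in the world has none). Each returns a list of dicts, best first, with "score" (0 to 1); they miss things now and then, are a little off and sometimes report something else, mostly with a low value. They report only what shows in the picture. A call takes as long as a camera call. They do not tell look-alikes from the thing itself.
- search_frame(query, camera): "box" ([left, top, width, height] in pixels, round what is visible of it).
- regions_of(query, camera): "region" (420x560 bool, what is visible of it) and "box" ([left, top, width, height] in pixels, round what is visible of it).
The state is a dict: "clock": time; "joints": joint angles; "joint_vel": joint speeds; "joint_efforts": joint torques, N m; "position": TCP position; "ee_rot": TCP orientation; "contact_force": force on the tool from outside, world axes, zero at the start; "wrist_torque": the same for the moment, N m; "gripper_width": finger opening in mm.
Only numpy, scipy, OpenCV 4.12 (cv2) and the standard library are available. Lean on these libraries where they do the work, as an engineer would, in place of code of your own. Each camera call takes 0.05 s, during which the arm holds its last target. There are 200 camera calls.

## Task

Set out the four pastry rings on the wooden board, one standing rim up in the middle of each round pad, in order of size: the largest on the pad next to the big stud, then smaller and smaller, with the smallest at the far end. Leave the salt shaker standing where it is.

Things in the scene. Friction and masses are not known exactly. Their poses are not given: they have to be found in the camera images.
- ring_65: the largest of four tinned pastry rings: upright open tube of thin metal with a rolled rim at the top, outside diameter 65 mm, 42 mm tall, loose, light (about 50 g); grip it across the outside. Starts standing rim up on the table. Origin: on its axis at the bottom edge; z up along the axis; round, so its yaw means nothing
- ring_53: the second largest of four tinned pastry rings: upright open tube of thin metal with a rolled rim at the top, outside diameter 53 mm, 42 mm tall, loose, light (about 50 g); grip it across the outside. Starts standing rim up on the table. Origin: on its axis at the bottom edge; z up along the axis; round, so its yaw means nothing
- ring_41: the third largest of four tinned pastry rings: upright open tube of thin metal with a rolled rim at the top, outside diameter 41 mm, 42 mm tall, loose, light (about 50 g); grip it across the outside. Starts standing rim up on the table. Origin: on its axis at the bottom edge; z up along the axis; round, so its yaw means nothing
- ring_29: the smallest of four tinned pastry rings: upright open tube of thin metal with a rolled rim at the top, outside diameter 29 mm, 42 mm tall, loose, light (about 50 g); grip it across the outside. Starts standing rim up on the table. Origin: on its axis at the bottom edge; z up along the axis; round, so its yaw means nothing
- pad_0: one of four equal round grey pads, 78 mm across, 2 mm thick, fixed in one straight row, 88 mm from centre to centre, on a light wooden board (430 x 100 mm, 12 mm thick, fixed). Origin: centre of the pad's underside, so the surface a ring stands on is 2 mm above it (14 mm over the table). Its x axis points across the row, its y axis along the row. The pad's number says nothing of its place in the row; count from the big stud
- pad_1: one of four equal round grey pads, 78 mm across, 2 mm thick, fixed in one straight row, 88 mm from centre to centre, on a light wooden board (430 x 100 mm, 12 mm thick, fixed). Origin: centre of the pad's underside, so the surface a ring stands on is 2 mm above it (14 mm over the table). Its x axis points across the row, its y axis along the row. The pad's number says nothing of its place in the row; count from the big stud
- pad_2: one of four equal round grey pads, 78 mm across, 2 mm thick, fixed in one straight row, 88 mm from centre to centre, on a light wooden board (430 x 100 mm, 12 mm thick, fixed). Origin: centre of the pad's underside, so the surface a ring stands on is 2 mm above it (14 mm over the table). Its x axis points across the row, its y axis along the row. The pad's number says nothing of its place in the row; count from the big stud
- pad_3: one of four equal round grey pads, 78 mm across, 2 mm thick, fixed in one straight row, 88 mm from centre to centre, on a light wooden board (430 x 100 mm, 12 mm thick, fixed). Origin: centre of the pad's underside, so the surface a ring stands on is 2 mm above it (14 mm over the table). Its x axis points across the row, its y axis along the row. The pad's number says nothing of its place in the row; count from the big stud
- big_stud: the bigger of two low dark metal studs at the ends of the wooden board, in line with the pads: 28 mm across, 6 mm high, fixed; it marks the end for the largest ring. 60 mm from the centre of the nearest pad. The stud at the other end is 12 mm across. Origin: centre of its underside, on the board's top
- salt_shaker: bystander: loose glass salt shaker with a grey top, 44 mm across, 90 mm tall, standing on the table among the rings. Origin: centre of its underside
Mind the look-alikes: they are no part of the job. Leave any green look-alike of the ring_65 alone. Leave any blue or purple look-alike of the ring_29 alone.

How it is judged:
By the outcome, as a careful person would: the job done as asked, in the order asked, and still so for the second after the job is handed in, with the robot touching nothing.
It also fails if it takes over 91 s, if anything falls off the work surface, if the arm or the gripper's body presses on something with over 40 N, if the wrist force passes 120 N, or if a joint passes its speed limit or range.

## Working session

There is one attempt and no reset: what is moved stays moved. The work goes in short steps, Python scripts to look and compute and a tool call to move; the robot and the scene stay as the last step left them, time stands still between calls to the robot, and variables do not carry over. Pictures are saved under pics/ and viewed, about 12 in all and at most 16, crops included, and the job is handed in when it is done.

Besides the shell and the picture viewer there is one more tool, called by a JSON object that holds its "method" and its "body". servo_tool: Moves the arm, as the interface text tells. Its arguments: {"type":"object","properties":{"turn":{"type":"array","items":{"type":"array","items":{"type":"number"}}},"dp":{"type":"array","items":{"type":"array","items":{"type":"number"}}},"fingers":{"type":"array","items":{"type":"number"}}},"required":["turn","dp","fingers"]}

```bash
mkdir -p pics; ls; python3 - <<'E'
from bench import *
import cv2,numpy as np
s=read_state();print(s)
for n in("top","scene"):
    d=get_image(n);cv2.imwrite(f"pics/{n}0.png",cv2.resize(d["img"][:,:,::-1],(800,600)))
    print(n,d["vfov"],d["cx"],d["cy"],np.round(d["world_from_camera"],3).tolist())
    np.save(f"pics/{n}0.npy",d["img"])
    for q in("ring_65","ring_53","ring_41","ring_29","pad_0","big_stud","salt_shaker"):
        print(q,[(np.round(r["box"],1).tolist(),round(r["score"],2)) for r in search_frame(q,n)][:6])
E
```

```text
pics
{'clock': 0.0, 'joints': array([-8.72408375e-01,  3.85541786e-01,  6.63267471e-03, -4.78226980e-04,
       -1.19398359e+00, -2.58586698e-01]), 'joint_vel': array([-4.76814733e-05, -3.45139368e-04, -8.82990247e-04,  2.57067647e-04,
       -1.20757337e-03,  1.57513928e-03]), 'joint_efforts': array([ 2.12566224e-04, -3.92293167e+01,  1.88403136e+01,  4.18613970e+00,
       -4.57830029e-03, -1.48335198e-05]), 'position': array([ 265.83512564, -564.95009947,  204.33631067]), 'ee_rot': array([-2.18046425e-01,  9.75937810e-01,  1.03280007e-03, -2.85339624e-04]), 'contact_force': array([0.50524762, 0.06500888, 0.30167567]), 'wrist_torque': array([-0.01570381,  0.0551489 , -0.0640134 ]), 'gripper_width': 85.39111984614607}
top 49.85579966612454 278.7358179020527 210.3424567669422 [[0.017, -0.99, 0.141, 355.911], [-1.0, -0.019, -0.015, 95.721], [0.018, -0.141, -0.99, 1029.498], [0.0, 0.0, 0.0, 1.0]]
ring_65 [([137.8, 194.7, 27.1, 27.2], 0.93), ([166.6, 228.4, 34.5, 28.2], 0.68), ([328.8, 228.3, 26.7, 30.4], 0.64), ([185.7, 273.9, 34.0, 28.8], 0.56), ([222.8, 227.6, 20.0, 19.7], 0.47), ([2
[... 1646 characters left out ...]
.0, 28.5], 0.91), ([264.8, 267.7, 20.0, 28.8], 0.88), ([161.8, 305.4, 40.1, 46.4], 0.87), ([226.7, 295.2, 41.2, 42.4], 0.76), ([281.9, 230.3, 9.8, 25.6], 0.76), ([306.7, 224.6, 17.1, 22.9], 0.67)]
ring_29 [([336.0, 203.6, 25.0, 28.5], 0.91), ([264.8, 267.7, 20.0, 28.8], 0.88), ([161.8, 305.4, 40.1, 46.4], 0.87), ([226.7, 295.2, 41.2, 42.4], 0.76), ([281.9, 230.3, 9.8, 25.6], 0.76), ([306.7, 224.6, 17.1, 22.9], 0.67)]
pad_0 [([225.8, 203.3, 32.4, 23.3], 0.63), ([249.4, 186.6, 28.5, 20.5], 0.59), ([286.8, 154.9, 31.7, 16.6], 0.59)]
big_stud [([367.1, 164.4, 18.3, 33.2], 0.58), ([309.8, 150.1, 9.5, 3.0], 0.39)]
salt_shaker [([368.7, 162.0, 17.4, 39.5], 0.64), ([264.7, 266.9, 20.9, 28.6], 0.18)]
```

View pics/top0.png

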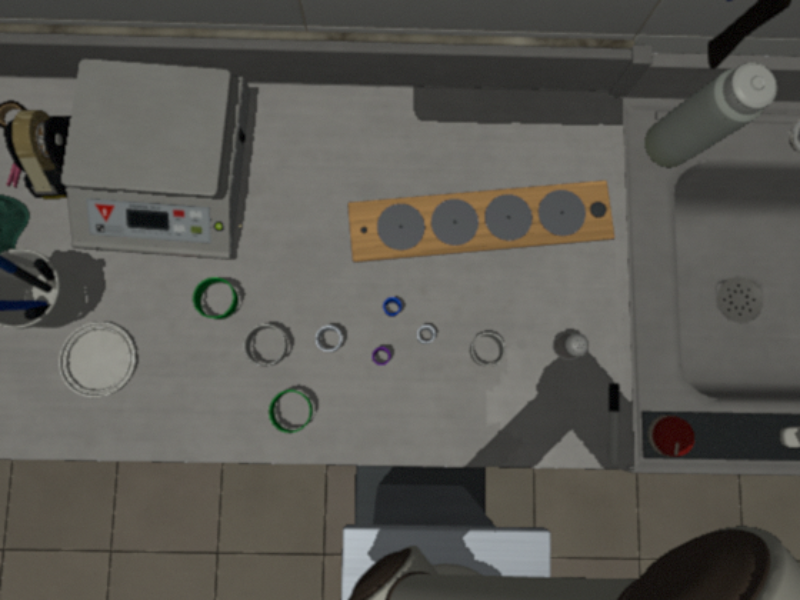

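View pics/scene0.png

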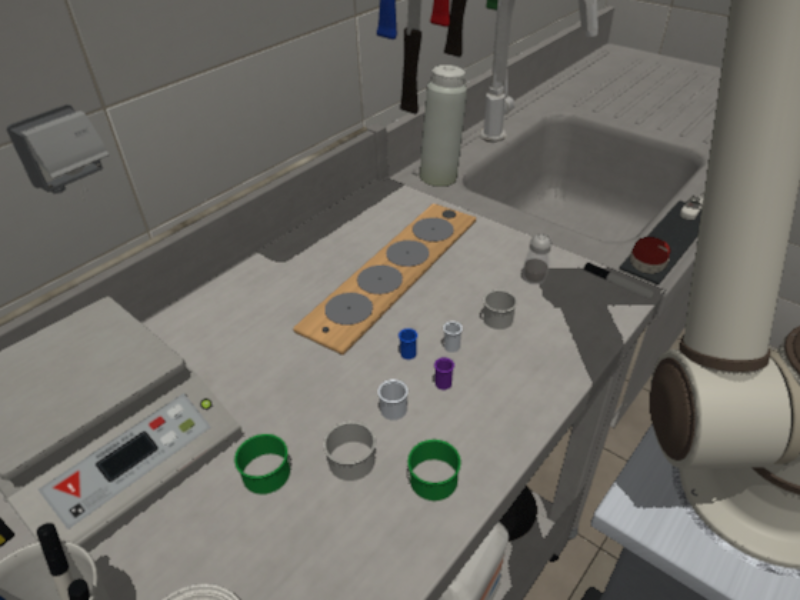

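The top view shows:
- **Silver rings:** at (269,344), (330,338), (427,333) and (487,348). By width they look like 65, 41, 29 and 53.
- **Look-alikes:** green at (216,298) and (291,410), blue at (393,306), purple at (382,355).
- **Shaker:** (575,345).
- **Big stud:** the right end of the board, at (598,209).

I'll measure these positions next.

```bash
cat > h.py <<'E'
from bench import *
import cv2,numpy as np
from scipy.optimize import least_squares
def proj(d,P):
    T=np.linalg.inv(d["world_from_camera"]);f=210/np.tan(np.radians(d["vfov"]/2))
    c=np.atleast_2d(P)@T[:3,:3].T+T[:3,3]
    return c[:,:2]/c[:,2:]*f+[d["cx"],d["cy"]]
def unproj(d,uv,z):
    W=np.array(d["world_from_camera"]);f=210/np.tan(np.radians(d["vfov"]/2))
    r=W[:3,:3]@np.array([(uv[0]-d["cx"])/f,(uv[1]-d["cy"])/f,1]);o=W[:3,3]
    return (o+r*(z-o[2])/r[2])[:2]
t=np.linspace(0,2*np.pi,60)
def cyl(x,y,r,z0,z1): return np.vstack([np.c_[x+r*np.cos(t),y+r*np.sin(t),0*t+z] for z in(z0,z1)])
def bx(uv): return np.r_[uv.min(0),uv.max(0)]
def ring(d,box):   # fit x,y,r to a box edge set
    b=np.array([box[0],box[1],box[0]+box[2],box[1]+box[3]])
    x0=unproj(d,(b[:2]+b[2:])/2,21)
    s=least_squares(lambda p:bx(proj(d,cyl(*p,0,42)))-b,[*x0,25]);return s.x,np.abs(s.fun).max()
def pads(d):
    im=d["img"];hsv=cv2.cvtColor(im,cv2.COLOR_RGB2HSV)
    w=((hsv[...,1]>70)&(hsv[...,0]>8)&(hsv[...,0]<28)&(hsv[...,2]>70)).astype(np.uint8)
    n,l,s,_=cv2.connectedComponentsWithStats(w);k=1+s[1:,4].argmax()
    c=max(cv2.findContours((l==k).astype(np.uint8),0,1)[0],key=cv2.contourArea)
    h=np.zeros_like(w);cv2.drawContours(h,[cv2.convexHull(c)],-1,1,-1)
    m=(h>0)&(l!=k);n,l,s,ce=cv2.connectedComponentsWithStats(cv2.morphologyEx(m.astype(np.uint8),cv2.MORPH_OPEN,np.ones((3,3))))
    return [(unproj(d,ce[i],14).round(1),int(s[i,4])) for i in range(1,n) if s[i,4]>15]
E
python3 - <<'E'
from h import *
for n in("top","scene"):
    d=get_image(n)
    print(n);[print(p) for p in pads(d)]
    for r in regions_of("ring_65",n):
        m=r["region"];ys,xs=np.where(m);b=[xs.min()-.5+.0,ys.min()-.5,np.ptp(xs)+1,np.ptp(ys)+1]
        p,e=ring(d,b);q,e2=ring(d,r["box"]);c=np.median(d["img"][m],0)
        print(np.round(p,1),round(e,1),"box",np.round(q,1),round(e2,1),c,round(r["score"],2))
    for r in search_frame("salt_shaker",n)[:1]:
        b=r["box"];print("shaker",unproj(d,(b[0]+b[2]/2,b[1]+b[3]/2),45))
d=get_image("top");im=d["img"][:,:,::-1][185:295,120:320]
cv2.imwrite("pics/crop1.png",cv2.resize(im,None,fx=4,fy=4,interpolation=2))
im=d["img"][:,:,::-1][120:265,240:440]
cv2.imwrite("pics/crop2.png",cv2.resize(im,None,fx=4,fy=4,interpolation=2))
E
```

```text
top
(array([ 651.3, -182.8]), 829)
(array([641.7, -95.5]), 825)
(array([631.7,  -8.1]), 836)
(array([622. ,  79.2]), 845)
(array([ 657.9, -242.5]), 85)
[428.6 288.3  28.9] 0.2 box [422.7 289.9  31.9] 0.5 [75. 75. 72.] 0.72
[326.3 244.1  31.9] 0.0 box [325.3 242.9  32.9] 1.6 [45.5 79.  50.5] 0.71
[437.3 188.8  18.8] 0.3 box [433.1 185.3  19.8] 0.7 [114. 118. 120.] 0.67
[416.6 106.1  11. ] 1.0 box [412.6 102.   10.4] 2.4 [75. 43. 96.] 0.67
[497.9 367.6  28.3] 0.2 box [495.9 365.6  26. ] 1.9 [ 8. 47. 19.] 0.58
[447.   35.5  12.4] 0.1 box [443.5  33.3  11.7] 0.1 [114.  118.  120.5] 0.54
shaker [ 427.21043524 -186.61928171]
scene
(array([ 658.9, -240.9]), 28)
(array([ 651.5, -179.7]), 368)
(array([642.2, -92.9]), 425)
(array([632. ,  -5.7]), 497)
(array([622.4,  81.7]), 581)
[501.  367.1  30.7] 0.0 box [500.2 367.4  33. ] 0.7 [17. 74. 31.] 0.91
[427.8 -58.7  23.6] 0.4 box [425.7 -55.   24.2] 0.2 [94. 93. 89.] 0.9
[439.2 189.6  19.4] 0.2 box [434.2 191.6  17.7] 0.2 [112. 114. 116.] 0.85
[428.2 286.2  30.2] 0.2 box [427.2 286.4  33.8] 0.2 [94. 93. 88.] 0.84
[448.7  38.7  13. ] 0.2 box [443.7  43.1  14.1] 1.6 [112. 114. 116.] 0.73
[414.4 108.2  12.7] 0.7 box [416.1 107.6  14.8] 0.1 [60. 26. 79.] 0.68
[491.4  91.7  13.1] 0.3 box [485.6  94.   11.4] 1.1 [14. 43. 98.] 0.64
[327.4 243.9  31.5] 0.3 box [328.1 242.4  33.3] 0.4 [17. 74. 31.] 0.58
shaker [ 427.44618173 -178.29517639]
```

View pics/crop1.png

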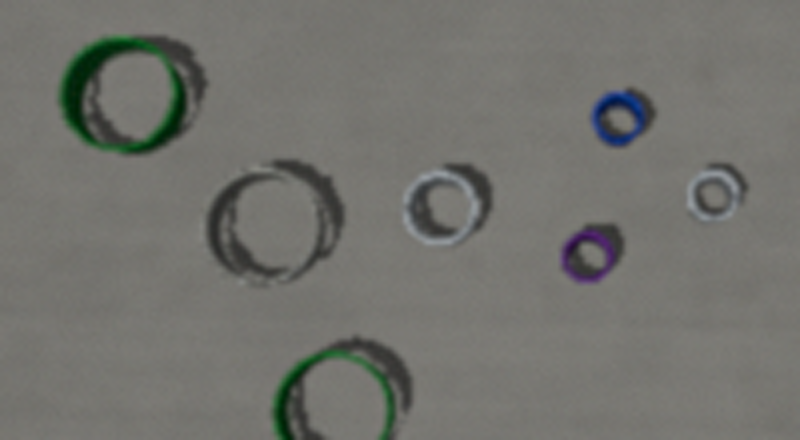

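The enlarged crop confirms the plain silver rings. 65 is at (428,287), fitted r≈30; 53 is at (428,−59), r≈24; 41 is at (438,189), r≈19; 29 is at (448,38), r≈13. Pad spacing comes out at 87.8 mm and stud to pad at 60 mm, so both match the description. I'll start with ring_53, the nearest.

{"method": "servo_tool", "body": {"turn": [[0,0,0.124],[0,0,0.124],[0,0,0.124],[0,0,0.124],[0,0,0.124]], "dp": [[0.017,0.05,-0.005],[0.017,0.05,-0.005],[0.017,0.05,-0.005],[0.017,0.05,-0.005],[0.017,0.05,-0.005]], "fingers": [0.085,0.085,0.085,0.085,0.085]}}

```text
clock: 1.78
position: [352.2, -312.1, 179.5]
ee_rot: [-0.511, 0.859, -0.001, 0.001]
contact_force: [1.4, -0.1, -0.8]
gripper_width: 85.0
```

{"method": "servo_tool", "body": {"turn": [[0,0,0.124],[0,0,0.124],[0,0,0.124],[0,0,0.124],[0,0,0.124]], "dp": [[0.017,0.05,-0.005],[0.017,0.05,-0.005],[0.017,0.05,-0.005],[0.017,0.05,-0.005],[0.017,0.05,-0.005]], "fingers": [0.085,0.085,0.085,0.085,0.085]}}

```text
clock: 2.4
position: [439.9, -53.8, 155.9]
ee_rot: [0.756, -0.654, 0.003, -0.003]
contact_force: [-0.1, -0.5, 0.6]
gripper_width: 84.6
```

```bash
cat >> h.py <<'E'
from scipy.spatial.transform import Rotation as Ro
def wrist():
    s=read_state();d=get_image("wrist");T=np.eye(4);T[:3,:3]=Ro.from_quat(s["ee_rot"]).as_matrix();T[:3,3]=s["position"]
    d["world_from_camera"]=T@np.array(d["mount"]);return s,d
def wfit(x,y,r,z0=0,name=None,col=None):
    s,d=wrist();print(s["position"].round(1),"q",s["ee_rot"].round(3),"yaw",np.degrees(np.arctan2(*(Ro.from_quat(s["ee_rot"]).as_matrix()[[1,0],1]))).round(1),"w",s["gripper_width"].round(1))
    im=d["img"][:,:,::-1].copy()
    for g in regions_of("ring_65","wrist")[:6]:
        ys,xs=np.where(g["region"]);b=[xs.min()-.5,ys.min()-.5,np.ptp(xs)+1,np.ptp(ys)+1]
        bb=np.array([b[0],b[1],b[0]+b[2],b[1]+b[3]])
        f=least_squares(lambda p:bx(proj(d,cyl(p[0],p[1],r,z0,z0+42)))-bb,[x,y])
        if np.hypot(*(f.x-[x,y]))<60: print("fit",f.x.round(1),"res",np.abs(f.fun).max().round(1),"box",np.round(bb),round(g["score"],2))
    if name:
        for z in(z0,z0+42): cv2.polylines(im,[np.int32(proj(d,cyl(x,y,r,z,z)))],True,(0,0,255),1)
        cv2.imwrite(name,im)
    return s,d
E
python3 -c "
from h import *
wfit(428,-58,26.5,0,'pics/w1.png')"
```

```text
Traceback (most recent call last):
  File "h.py", line 32, in wfit
    s,d=wrist();print(s["position"].round(1),"q",s["ee_rot"].round(3),"yaw",np.degrees(np.arctan2(*(Ro.from_quat(s["ee_rot"]).as_matrix()[[1,0],1]))).round(1),"w",s["gripper_width"].round(1))
                                                                                                                                                                   ^^^^^^^^^^^^^^^^^^^^^^^^
AttributeError: 'float' object has no attribute 'round'
```

```bash
sed -i 's/s\["gripper_width"\].round(1)/round(s["gripper_width"],1)/' h.py
python3 -c "
from h import *
wfit(428,-58,26.5,0,'pics/w1.png')"
```

```text
[442.2 -49.8 155.6] q [ 0.759 -0.651  0.004 -0.004] yaw -171.3 w 85.0
```

View pics/w1.png

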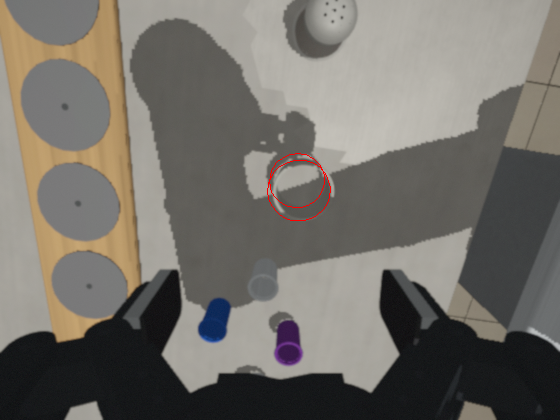

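The wrist view shows ring_53 at about (302,190), close to the red prediction. I'll enlarge it.

```bash
python3 -c "
from h import *
im=cv2.imread('pics/w1.png')[130:250,225:385]
s,d=wrist();r=d['img'][:,:,::-1][130:250,225:385]
cv2.imwrite('pics/w1c.png',cv2.resize(np.hstack([im,cv2.convertScaleAbs(r,alpha=1.6)]),None,fx=2.5,fy=2.5,interpolation=2))
print(proj(d,[[428,-58,42],[428,-58,0]]))
for dx,dy in((10,0),(0,10)): print(proj(d,[[428+dx,-58+dy,42]]))"
```

```text
[[295.28409456 195.11357646]
 [293.78569512 184.70426298]]
[[283.67187307 193.44145472]]
[[293.45811784 206.29021209]]
```

View pics/w1c.png

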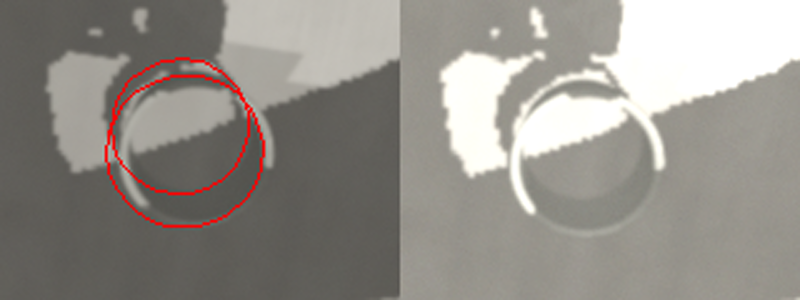

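{"method": "servo_tool", "body": {"turn": [[0,0,-0.04],[0,0,0],[0,0,0],[0,0,0],[0,0,0]], "dp": [[-0.015,-0.008,-0.025],[0,0,-0.025],[0,0,-0.025],[0,0,-0.02],[0,0,0]], "fingers": [0.085,0.085,0.085,0.085,0.085]}}

```text
clock: 3.22
position: [423.0, -68.1, 59.8]
ee_rot: [0.738, -0.675, 0.004, -0.004]
contact_force: [-0.0, -0.5, -0.2]
gripper_width: 85.1
```

```bash
python3 -c "
from bench import *
for i in range(3):
  s=read_state();print(s['position'].round(2),s['ee_rot'].round(4),s['joint_vel'].round(3));get_image('top')"
```

```text
[423.01 -68.15  59.85] [ 0.7379 -0.6749  0.0042 -0.004 ] [-0.016 -0.024  0.022  0.014  0.002  0.   ]
[423.88 -67.93  60.68] [ 0.738  -0.6747  0.0049 -0.0048] [ 0.011 -0.022  0.024  0.005 -0.002  0.001]
[424.63 -67.6   61.31] [ 0.7382 -0.6745  0.0055 -0.0056] [ 0.011 -0.014  0.013 -0.     0.003 -0.   ]
```

{"method": "servo_tool", "body": {"turn": [[0,0.015,0.02],[0,0,0],[0,0,0],[0,0,0],[0,0,0]], "dp": [[0,0.008,0],[0,0,-0.015],[0,0,-0.015],[0,0,-0.01],[0,0,0]], "fingers": [0.085,0.085,0.085,0.085,0.085]}}

```text
clock: 4.0
position: [429.4, -57.1, 24.6]
ee_rot: [0.747, -0.665, 0.003, -0.005]
contact_force: [1.2, 0.7, -0.1]
gripper_width: 85.0
```

```bash
cat > st.py <<'E'
from h import *
s=read_state();R=Ro.from_quat(s['ee_rot']).as_matrix()
print(s['position'].round(1),'yaw',np.degrees(np.arctan2(R[1,1],R[0,1])).round(1),'fix turn x,y',(-R[1,2]).round(3),R[0,2].round(3),'w',round(s['gripper_width'],1),'F',s['contact_force'].round(1))
E
python3 st.py
```

```text
[429.4 -57.1  24.6] yaw -173.4 fix turn x,y -0.003 0.01 w 85.0 F [ 1.2  0.7 -0.1]
```

{"method": "servo_tool", "body": {"turn": [[0,0.01,0],[0,0,0],[0,0,0],[0,0,0],[0,0,0]], "dp": [[-0.002,-0.001,-0.008],[0,0,-0.007],[0,0,-0.005],[0,0,0],[0,0,0]], "fingers": [0.085,0.085,0.085,0.085,0.06]}}

```text
clock: 4.62
position: [428.3, -57.9, 4.2]
ee_rot: [0.747, -0.665, -0.001, -0.002]
contact_force: [1.5, 0.2, 0.2]
gripper_width: 69.2
```

```bash
python3 st.py
```

```text
[428.3 -57.9   4.2] yaw -173.4 fix turn x,y -0.004 0.001 w 69.2 F [1.5 0.2 0.2]
```

{"method": "servo_tool", "body": {"turn": [[0,0,0],[0,0,0],[0,0,0],[0,0,0],[0,0,0]], "dp": [[0,0,0],[0,0,0],[0,0,0],[0,0,0.01],[0,0,0.02]], "fingers": [0.045,0.045,0.045,0.045,0.045]}}

```text
clock: 5.25
position: [427.2, -58.2, 35.6]
ee_rot: [0.747, -0.665, -0.001, -0.001]
contact_force: [1.0, 0.7, -0.1]
gripper_width: 49.2
```

```bash
python3 st.py
```

```text
[427.2 -58.2  35.6] yaw -173.4 fix turn x,y -0.003 -0.001 w 49.2 F [ 1.   0.7 -0.1]
```

{"method": "servo_tool", "body": {"turn": [[0,0,0],[0,0,0],[0,0,0],[0,0,0],[0,0,0]], "dp": [[0.02,-0.004,0.015],[0.055,-0.009,0.01],[0.055,-0.009,0],[0.055,-0.009,0],[0.02,-0.004,0]], "fingers": [0.03,0.03,0.03,0.03,0.03]}}

```text
clock: 5.88
position: [637.8, -94.3, 67.0]
ee_rot: [0.747, -0.664, 0.001, -0.003]
contact_force: [0.5, 0.0, -0.9]
gripper_width: 48.7
```

```bash
python3 -c "
from h import *
import st
get_image('wrist');d=get_image('wrist');import st
cv2.imwrite('pics/w2.png',d['img'][:,:,::-1])
exec(open('st.py').read())"
```

```text
[637.8 -94.3  67. ] yaw -173.3 fix turn x,y -0.004 0.005 w 48.7 F [ 0.5  0.  -0.9]
[636.9 -94.2  66.6] yaw -173.3 fix turn x,y -0.004 0.005 w 48.7 F [-0.4  0.8 -1.6]
```

View pics/w2.png

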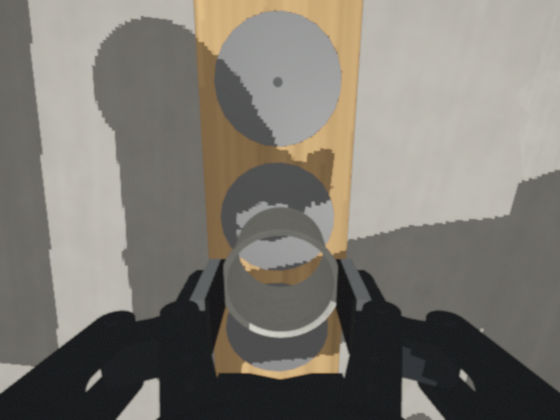

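```bash
python3 -c "
from h import *
s,d=wrist();print(s['position'].round(1))
print('pad1 dot',unproj(d,(278,82),14).round(1),'pad0 by bounds',unproj(d,(278,78),14).round(1))
z=s['position'][2]-4.2+42
for uv in((280,280),(224,280),(337,280),(280,336),(280,225)): print(uv,unproj(d,uv,z).round(1))"
```

```text
[636.9 -94.2  66.6]
pad1 dot [ 648.2 -181.8] pad0 by bounds [ 648.5 -184. ]
(280, 280) [636.6 -97.3]
(224, 280) [660.3 -94.5]
(337, 280) [ 612.5 -100.2]
(280, 336) [633.3 -69.5]
(280, 225) [ 639.5 -121.9]
```

{"method": "servo_tool", "body": {"turn": [[0,0.005,0],[0,0,0],[0,0,0],[0,0,0],[0,0,0]], "dp": [[0.003,0.001,-0.01],[0,0,-0.015],[0,0,-0.01],[0,0,-0.004],[0,0,0]], "fingers": [0.03,0.03,0.03,0.03,0.03]}}

```text
clock: 6.65
position: [634.0, -92.0, 24.5]
ee_rot: [0.747, -0.664, -0.004, 0.001]
contact_force: [0.6, 0.1, -0.8]
gripper_width: 48.6
```

```bash
python3 st.py
```

```text
[634.  -92.   24.5] yaw -173.3 fix turn x,y -0.004 -0.007 w 48.6 F [ 0.6  0.1 -0.8]
```

{"method": "servo_tool", "body": {"turn": [[0,-0.003,0],[0,0,0],[0,0,0],[0,0,0],[0,0,0]], "dp": [[0.003,0,0],[0.002,-0.001,0],[0,0,-0.002],[0,0,-0.002],[0,0,0]], "fingers": [0.03,0.03,0.03,0.03,0.03]}}

```text
clock: 7.28
position: [640.3, -93.1, 21.5]
ee_rot: [0.748, -0.664, -0.002, -0.001]
contact_force: [0.2, -0.1, -0.6]
gripper_width: 48.5
```

```bash
python3 st.py
```

```text
[640.3 -93.1  21.5] yaw -173.2 fix turn x,y -0.004 -0.001 w 48.5 F [ 0.2 -0.1 -0.6]
```

{"method": "servo_tool", "body": {"turn": [[0,0,0],[0,0,0],[0,0,0],[0,0,0],[0,0,0]], "dp": [[0,0,-0.002],[0,0,-0.001],[0,0,-0.0005],[0,0,0],[0,0,0]], "fingers": [0.03,0.03,0.03,0.06,0.07]}}

```text
clock: 7.9
position: [640.5, -93.1, 18.8]
ee_rot: [0.748, -0.664, -0.002, -0.002]
contact_force: [0.1, 0.5, 0.9]
gripper_width: 69.9
```

```bash
python3 st.py
```

```text
[640.5 -93.1  18.8] yaw -173.2 fix turn x,y -0.004 -0.0 w 69.9 F [0.1 0.5 0.9]
```

{"method": "servo_tool", "body": {"turn": [[0,0,0],[0,0,0],[0,0,0],[0,0,0],[0,0,0]], "dp": [[0,0,0.03],[0,0,0.04],[-0.02,0.037,0.02],[-0.026,0.048,0],[-0.026,0.048,0]], "fingers": [0.085,0.085,0.085,0.085,0.085]}}

```text
clock: 8.52
position: [567.9, 40.1, 109.0]
ee_rot: [0.745, -0.667, -0.002, -0.002]
contact_force: [1.0, 1.2, -0.1]
gripper_width: 84.9
```

{"method": "servo_tool", "body": {"turn": [[0,0,0],[0,0,0],[0,0,0],[0,0,0],[0,0,0]], "dp": [[-0.028,0.048,0],[-0.028,0.048,0],[-0.028,0.048,0],[-0.028,0.048,0],[-0.02,0.03,0]], "fingers": [0.085,0.085,0.085,0.085,0.085]}}

```text
clock: 9.15
position: [431.4, 270.1, 109.3]
ee_rot: [0.746, -0.666, -0.001, -0.004]
contact_force: [0.5, -0.5, 0.0]
gripper_width: 85.5
```

```bash
cat >> h.py <<'E'
def rim(d,x,y,r,z,name=None,scale=6):
    "crop round the predicted rim with dot at predicted centre; returns hough circle centre in world"
    u=proj(d,cyl(x,y,r,z,z));m=18;lo=np.maximum(u.min(0).astype(int)-m,0);hi=u.max(0).astype(int)+m
    im=d["img"][lo[1]:hi[1],lo[0]:hi[0],::-1];im=cv2.resize(im,None,fx=scale,fy=scale,interpolation=cv2.INTER_CUBIC)
    if name:
        cv2.polylines(im,[np.int32((u[:60]-lo+.5)*scale)],True,(0,0,255),1);cv2.imwrite(name,im)
    return lo
E
python3 -c "
from h import *
exec(open('st.py').read())
d=get_image('top');print(pads(d))
for r in regions_of('ring_65','top'):
    m=r['region'];ys,xs=np.where(m);b=np.array([xs.min()-.5,ys.min()-.5,xs.max()+.5,ys.max()+.5])
    c=unproj(d,(b[:2]+b[2:])/2,35);print(c,b,np.median(d['img'][m],0))
rim(d,641,-94,26.5,56,'pics/t53.png',8)
s,w=wrist();rim(w,428,287,32.5,42,'pics/w65.png',3);print(s['position'])
a=cv2.imread('pics/t53.png');b=cv2.imread('pics/w65.png');h=max(a.shape[0],b.shape[0])
o=np.zeros((h,a.shape[1]+b.shape[1],3),np.uint8);o[:a.shape[0],:a.shape[1]]=a;o[:b.shape[0],a.shape[1]:]=b;cv2.imwrite('pics/c3.png',o);print(o.shape,a.shape)
"
```

```text
[431.4 270.1 109.3] yaw -173.6 fix turn x,y -0.007 0.003 w 85.5 F [ 0.5 -0.5  0. ]
[(array([ 651.3, -182.8]), 826), (array([641.9, -95.6]), 829), (array([631.7,  -8.2]), 835), (array([622.1,  79.2]), 843), (array([ 658.2, -242.8]), 82)]
[641.18561444 -96.09350934] [344.5 136.5 370.5 162.5] [75. 77. 74.]
[326.03449328 241.6828905 ] [187.5 272.5 218.5 302.5] [32. 57. 37.]
[417.0454298  111.64874139] [259.5 243.5 268.5 249.5] [71. 40. 92.]
[451.64469664  30.61535064] [298.5 228.5 303.5 234.5] [112.  116.5 120.5]
[418.7728939  257.49254361] [194.5 237.5 200.5 251.5] [58.5 58.5 55.5]
[436.52074174 189.08546014] [219.5 227.5 238.5 246.5] [118. 122. 123.]
[489.53239129  89.90943035] [268.5 207.5 280.5 220.5] [ 31.  53. 109.]
[431.22605955 270.76252966 109.37193817]
(472, 852, 3) (472, 480, 3)
```

View pics/c3.png

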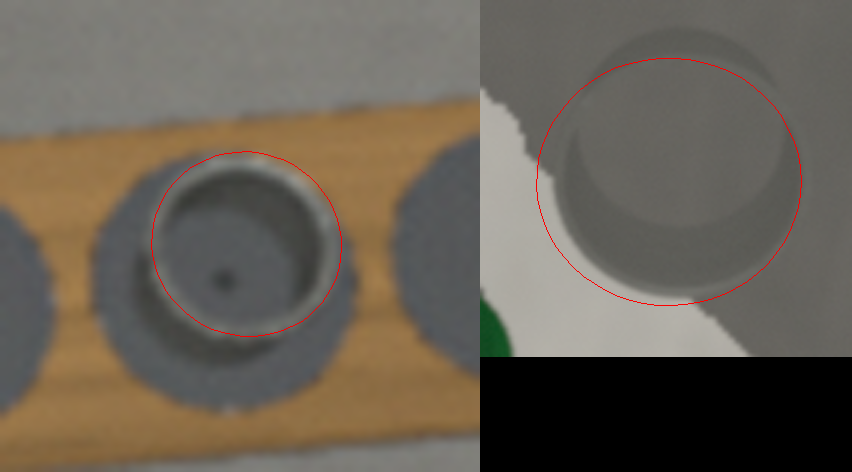

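Ring_53 stands about 2.5 mm off its pad centre in the top view, which is fine, and the TCP frame agrees with the top camera. The wrist crop puts ring_65 near (426,287).

{"method": "servo_tool", "body": {"turn": [[-0.005,0.002,0],[0,0,0],[0,0,0],[0,0,0],[0,0,0]], "dp": [[-0.003,0.012,0],[0,0,-0.01],[0,0,-0.015],[0,0,-0.01],[0,0,0]], "fingers": [0.085,0.085,0.085,0.085,0.085]}}

```text
clock: 9.93
position: [429.9, 279.2, 71.1]
ee_rot: [0.744, -0.668, -0.001, 0.0]
contact_force: [0.4, -0.9, -0.2]
gripper_width: 85.1
```

```bash
python3 st.py
```

```text
[429.9 279.2  71.1] yaw -173.8 fix turn x,y -0.0 -0.001 w 85.1 F [ 0.4 -0.9 -0.2]
```

{"method": "servo_tool", "body": {"turn": [[0,0,0],[0,0,0],[0,0,0],[0,0,0],[0,0,0]], "dp": [[-0.003,0.006,-0.005],[-0.001,0.002,-0.015],[0,0,-0.015],[0,0,-0.005],[0,0,0]], "fingers": [0.085,0.085,0.085,0.085,0.085]}}

```text
clock: 10.55
position: [425.9, 288.2, 28.9]
ee_rot: [0.744, -0.668, -0.001, -0.0]
contact_force: [0.0, 0.0, 0.1]
gripper_width: 84.9
```

```bash
python3 st.py
```

```text
[425.9 288.2  28.9] yaw -173.8 fix turn x,y -0.001 -0.001 w 84.9 F [0.  0.  0.1]
```

{"method": "servo_tool", "body": {"turn": [[0,0,0],[0,0,0],[0,0,0],[0,0,0],[0,0,0]], "dp": [[0,-0.001,-0.008],[0,0,-0.01],[0,0,-0.004],[0,0,-0.002],[0,0,0]], "fingers": [0.085,0.085,0.085,0.085,0.07]}}

```text
clock: 11.18
position: [426.3, 287.6, 3.9]
ee_rot: [0.744, -0.668, -0.001, -0.001]
contact_force: [-0.2, 0.3, -0.3]
gripper_width: 70.7
```

```bash
python3 st.py
```

```text
[426.3 287.6   3.9] yaw -173.8 fix turn x,y -0.002 0.001 w 70.7 F [-0.2  0.3 -0.3]
```

{"method": "servo_tool", "body": {"turn": [[0,0,0],[0,0,0],[0,0,0],[0,0,0],[0,0,0]], "dp": [[0,0,0],[0,0,0],[0,0,0],[0,0,0.01],[0,0,0.02]], "fingers": [0.04,0.04,0.04,0.04,0.04]}}

```text
clock: 11.8
position: [425.8, 287.0, 35.2]
ee_rot: [0.744, -0.668, -0.0, 0.0]
contact_force: [0.7, 1.3, -1.4]
gripper_width: 60.4
```

```bash
python3 st.py
```

```text
[425.8 287.   35.2] yaw -173.8 fix turn x,y 0.0 -0.001 w 60.4 F [ 0.7  1.3 -1.4]
```

{"method": "servo_tool", "body": {"turn": [[0,0,0],[0,0,0],[0,0,0],[0,0,0],[0,0,0]], "dp": [[0,0,0.03],[0.012,-0.025,0.04],[0.024,-0.05,0.01],[0.024,-0.05,0],[0.024,-0.05,0]], "fingers": [0.04,0.04,0.04,0.04,0.04]}}

```text
clock: 12.42
position: [512.9, 111.6, 123.7]
ee_rot: [0.747, -0.664, 0.001, -0.005]
contact_force: [0.9, 0.6, -1.5]
gripper_width: 60.6
```

{"method": "servo_tool", "body": {"turn": [[0,0,0],[0,0,0],[0,0,0],[0,0,0],[0,0,0]], "dp": [[0.024,-0.05,0],[0.024,-0.05,0],[0.024,-0.05,0],[0.024,-0.05,0],[0.024,-0.04,0]], "fingers": [0.04,0.04,0.04,0.04,0.04]}}

```text
clock: 13.05
position: [636.4, -137.5, 127.8]
ee_rot: [0.747, -0.664, 0.003, -0.007]
contact_force: [0.1, -0.1, -0.6]
gripper_width: 60.4
```

```bash
python3 st.py
```

```text
[ 636.4 -137.5  127.8] yaw -173.3 fix turn x,y -0.006 0.013 w 60.4 F [ 0.1 -0.1 -0.6]
```

{"method": "servo_tool", "body": {"turn": [[-0.005,0.01,0],[0,0,0],[0,0,0],[0,0,0],[0,0,0]], "dp": [[0.009,-0.025,0],[0.004,-0.015,0],[0,0,-0.015],[0,0,-0.015],[0,0,0]], "fingers": [0.04,0.04,0.04,0.04,0.04]}}

```text
clock: 13.68
position: [648.5, -179.8, 95.3]
ee_rot: [0.746, -0.666, -0.0, -0.001]
contact_force: [-0.1, 0.4, -0.4]
gripper_width: 60.6
```

```bash
python3 -c "
from h import *
exec(open('st.py').read())
s,d=wrist();cv2.imwrite('pics/w4.png',d['img'][:,:,::-1]);print(s['position'])"
```

```text
[ 648.5 -179.8   95.3] yaw -173.5 fix turn x,y -0.002 0.001 w 60.6 F [-0.1  0.4 -0.4]
[ 648.49157486 -179.81325676   95.31799548]
```

View pics/w4.png

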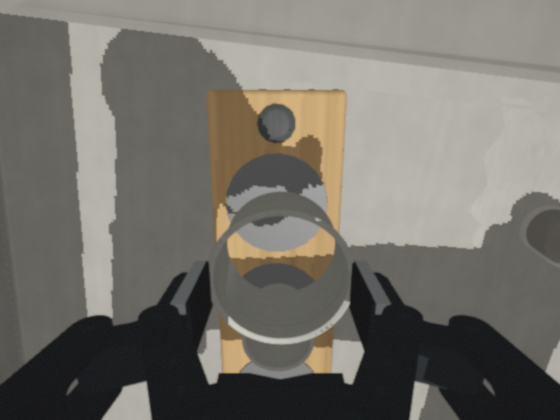

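Ring_65 is held level, with its rim centred at about (280,274). The big stud shows at (277,123) with its pad below it. I'll work out where the ring sits in the gripper.

```bash
python3 -c "
from h import *
s,d=wrist();z=s['position'][2]-3.9+42;print(s['position'].round(1))
for uv in((209,274),(352,274),(280,206),(280,343)): print(uv,unproj(d,uv,z).round(1))
print('stud',unproj(d,(277,123),18))"
```

```text
[ 649.1 -179.9   96.2]
(209, 274) [ 679.  -182.4]
(352, 274) [ 619.  -189.4]
(280, 206) [ 652.6 -215.6]
(280, 343) [ 645.2 -151.7]
stud [ 658.18357845 -242.5311487 ]
```

{"method": "servo_tool", "body": {"turn": [[0,0,0],[0,0,0],[0,0,0],[0,0,0],[0,0,0]], "dp": [[0.001,0,-0.015],[0,0,-0.025],[0,0,-0.02],[0,0,-0.005],[0,0,0]], "fingers": [0.04,0.04,0.04,0.04,0.04]}}

```text
clock: 14.4
position: [651.8, -178.3, 30.2]
ee_rot: [0.747, -0.665, 0.002, -0.003]
contact_force: [-0.2, 0.4, 0.5]
gripper_width: 60.6
```

```bash
python3 st.py
```

```text
[ 651.8 -178.3   30.2] yaw -173.3 fix turn x,y -0.002 0.008 w 60.6 F [-0.2  0.4  0.5]
```

{"method": "servo_tool", "body": {"turn": [[0,0.004,0],[0,0,0],[0,0,0],[0,0,0],[0,0,0]], "dp": [[0,-0.002,0],[0,0,-0.004],[0,0,-0.003],[0,0,0],[0,0,0]], "fingers": [0.04,0.04,0.04,0.04,0.04]}}

```text
clock: 15.02
position: [653.3, -180.6, 25.2]
ee_rot: [0.747, -0.664, 0.003, -0.003]
contact_force: [0.3, 0.3, 0.0]
gripper_width: 60.8
```

```bash
python3 st.py
```

```text
[ 653.3 -180.6   25.2] yaw -173.3 fix turn x,y -0.001 0.008 w 60.8 F [0.3 0.3 0. ]
```

{"method": "servo_tool", "body": {"turn": [[0,0.006,0],[0,0,0],[0,0,0],[0,0,0],[0,0,0]], "dp": [[-0.002,0,-0.003],[0,0,-0.003],[0,0,-0.001],[0,0,0],[0,0,0]], "fingers": [0.04,0.04,0.04,0.04,0.04]}}

```text
clock: 15.65
position: [651.4, -180.7, 19.0]
ee_rot: [0.747, -0.664, 0.0, -0.001]
contact_force: [-0.5, 0.6, 1.9]
gripper_width: 60.7
```

```bash
python3 st.py
```

```text
[ 651.4 -180.7   19. ] yaw -173.3 fix turn x,y -0.001 0.002 w 60.7 F [-0.5  0.6  1.9]
```

{"method": "servo_tool", "body": {"turn": [[0,0,0],[0,0,0],[0,0,0],[0,0,0],[0,0,0]], "dp": [[0,0,-0.001],[0,0,0],[0,0,0],[0,0,0.02],[0,0,0.04]], "fingers": [0.04,0.078,0.078,0.078,0.078]}}

```text
clock: 16.27
position: [648.6, -180.3, 74.6]
ee_rot: [0.747, -0.665, -0.003, 0.002]
contact_force: [0.4, 1.0, -0.5]
gripper_width: 78.1
```

{"method": "servo_tool", "body": {"turn": [[0,0,0],[0,0,0],[0,0,0],[0,0,0],[0,0,0]], "dp": [[-0.013,0.02,0.03],[-0.025,0.045,0],[-0.025,0.045,0],[-0.025,0.045,0],[-0.025,0.045,0]], "fingers": [0.07,0.07,0.07,0.07,0.07]}}

```text
clock: 16.9
position: [536.5, 21.5, 107.9]
ee_rot: [0.745, -0.667, 0.001, -0.002]
contact_force: [0.3, 0.9, 1.2]
gripper_width: 70.1
```

{"method": "servo_tool", "body": {"turn": [[0,0,0],[0,0,0],[0,0,0],[0,0,0],[0,0,0]], "dp": [[-0.025,0.045,0],[-0.025,0.045,0],[-0.025,0.04,0],[-0.01,0.02,0],[0,0,0]], "fingers": [0.07,0.07,0.07,0.07,0.07]}}

```text
clock: 17.52
position: [447.4, 178.7, 108.3]
ee_rot: [0.747, -0.665, 0.001, -0.003]
contact_force: [0.0, 0.8, -0.1]
gripper_width: 69.9
```

```bash
python3 -c "
from h import *
exec(open('st.py').read())
d=get_image('top')
rim(d,651.3,-182.8,32.5,56,'pics/a.png',7)
s,w=wrist();rim(w,438,189,20.5,42,'pics/b.png',4);print(s['position'])
a=cv2.imread('pics/a.png');b=cv2.imread('pics/b.png');h=max(a.shape[0],b.shape[0])
o=np.zeros((h,a.shape[1]+b.shape[1],3),np.uint8);o[:a.shape[0],:a.shape[1]]=a;o[:b.shape[0],a.shape[1]:]=b;cv2.imwrite('pics/c5.png',o);print(o.shape)
"
```

```text
[447.4 178.7 108.3] yaw -173.3 fix turn x,y -0.004 0.006 w 69.9 F [ 0.   0.8 -0.1]
[447.64876406 178.08958248 108.18174847]
(448, 823, 3)
```

View pics/c5.png

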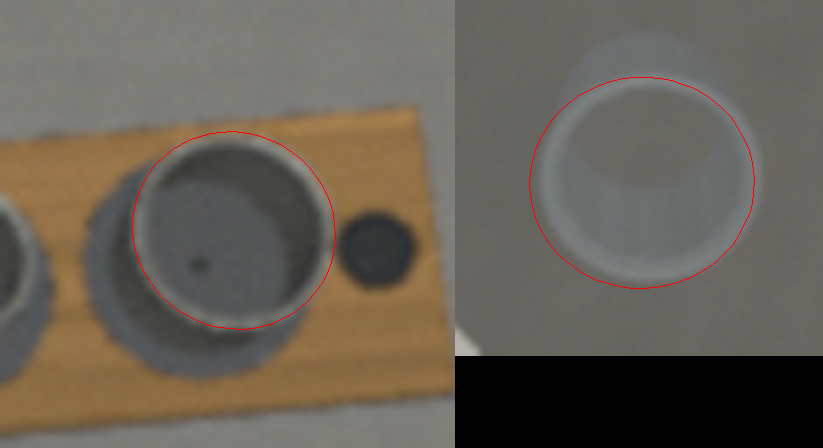

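Ring_65 is on its pad within about 1 mm. Ring_41 is near (436,187).

{"method": "servo_tool", "body": {"turn": [[-0.003,0.005,0],[0,0,0],[0,0,0],[0,0,0],[0,0,0]], "dp": [[-0.006,0.006,-0.01],[-0.002,0.001,-0.025],[0,0,-0.025],[0,0,-0.01],[0,0,0]], "fingers": [0.07,0.07,0.07,0.07,0.07]}}

```text
clock: 18.25
position: [440.3, 181.7, 34.3]
ee_rot: [0.744, -0.668, -0.0, 0.001]
contact_force: [0.2, -0.4, -0.6]
gripper_width: 70.0
```

```bash
python3 st.py
```

```text
[440.3 181.7  34.3] yaw -173.9 fix turn x,y 0.001 -0.001 w 70.0 F [ 0.2 -0.4 -0.6]
```

{"method": "servo_tool", "body": {"turn": [[0,0,0],[0,0,0],[0,0,0],[0,0,0],[0,0,0]], "dp": [[-0.003,0.005,0],[0,0,-0.012],[0,0,-0.01],[0,0,-0.004],[0,0,0]], "fingers": [0.07,0.07,0.07,0.07,0.07]}}

```text
clock: 18.88
position: [438.2, 187.9, 8.1]
ee_rot: [0.744, -0.668, 0.0, -0.001]
contact_force: [0.1, 0.8, -0.2]
gripper_width: 70.1
```

```bash
python3 st.py
```

```text
[438.2 187.9   8.1] yaw -173.9 fix turn x,y -0.001 0.001 w 70.1 F [ 0.1  0.8 -0.2]
```

Next: go down 4 mm, close, then lift.

{"method": "servo_tool", "body": {"turn": [[0,0,0],[0,0,0],[0,0,0],[0,0,0],[0,0,0]], "dp": [[0,-0.001,-0.003],[0,0,-0.001],[0,0,0],[0,0,0],[0,0,0]], "fingers": [0.07,0.07,0.05,0.02,0.02]}}

```text
clock: 19.5
position: [438.6, 187.0, 4.9]
ee_rot: [0.744, -0.668, 0.0, -0.002]
contact_force: [-1.3, -0.3, 0.4]
gripper_width: 34.8
```

```bash
python3 st.py
```

```text
[438.6 187.    4.9] yaw -173.9 fix turn x,y -0.002 0.002 w 34.8 F [-1.3 -0.3  0.4]
```

{"method": "servo_tool", "body": {"turn": [[0,0,0],[0,0,0],[0,0,0],[0,0,0],[0,0,0]], "dp": [[0,0,0],[0,0,0.015],[0.02,-0.01,0.03],[0.04,-0.04,0.02],[0.04,-0.04,0]], "fingers": [0.02,0.02,0.02,0.02,0.02]}}

```text
clock: 20.12
position: [539.5, 96.9, 71.8]
ee_rot: [0.746, -0.665, 0.001, -0.001]
contact_force: [0.7, 1.2, -1.6]
gripper_width: 34.8
```

```bash
python3 st.py
```

```text
[539.5  96.9  71.8] yaw -173.4 fix turn x,y -0.001 0.003 w 34.8 F [ 0.7  1.2 -1.6]
```

{"method": "servo_tool", "body": {"turn": [[0,0,0],[0,0,0],[0,0,0],[0,0,0],[0,0,0]], "dp": [[0.035,-0.04,0],[0.03,-0.03,0],[0.01,-0.015,0],[0,0,0],[0,0,0]], "fingers": [0.02,0.02,0.02,0.02,0.02]}}

```text
clock: 20.75
position: [617.2, 7.1, 70.0]
ee_rot: [0.745, -0.667, 0.0, -0.001]
contact_force: [-0.5, -0.2, -0.2]
gripper_width: 34.9
```

```bash
python3 -c "
from h import *
exec(open('st.py').read())
s,d=wrist();z=s['position'][2]-4.9+42;x,y,_=s['position'];print(s['position'].round(1))
rim(d,x,y,20.5,z,'pics/w6.png',4)"
```

```text
[617.2   7.1  70. ] yaw -173.7 fix turn x,y -0.002 0.002 w 34.9 F [-0.5 -0.2 -0.2]
[617.2   7.1  70. ]
```

View pics/w6.png

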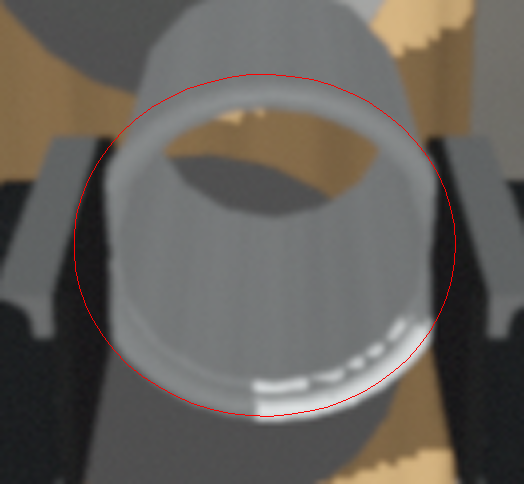

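{"method": "servo_tool", "body": {"turn": [[0,0.001,0],[0,0,0],[0,0,0],[0,0,0],[0,0,0]], "dp": [[0.008,-0.009,0],[0.004,-0.005,-0.01],[0,0,-0.015],[0,0,-0.01],[0,0,0]], "fingers": [0.02,0.02,0.02,0.02,0.02]}}

```text
clock: 21.42
position: [628.1, -5.7, 32.0]
ee_rot: [0.746, -0.666, -0.001, -0.0]
contact_force: [-0.8, 0.3, -0.7]
gripper_width: 34.9
```

```bash
python3 st.py
```

```text
[628.1  -5.7  32. ] yaw -173.5 fix turn x,y -0.002 -0.001 w 34.9 F [-0.8  0.3 -0.7]
```

{"method": "servo_tool", "body": {"turn": [[0,0,0],[0,0,0],[0,0,0],[0,0,0],[0,0,0]], "dp": [[0.003,-0.003,0],[0,-0.001,-0.005],[0,0,-0.004],[0,0,-0.002],[0,0,0]], "fingers": [0.02,0.02,0.02,0.02,0.02]}}

```text
clock: 22.05
position: [631.9, -9.8, 20.9]
ee_rot: [0.746, -0.666, -0.001, -0.001]
contact_force: [-1.5, -0.1, 0.5]
gripper_width: 35.2
```

```bash
python3 st.py
```

```text
[631.9  -9.8  20.9] yaw -173.5 fix turn x,y -0.002 0.0 w 35.2 F [-1.5 -0.1  0.5]
```

{"method": "servo_tool", "body": {"turn": [[0,0,0],[0,0,0],[0,0,0],[0,0,0],[0,0,0]], "dp": [[0,0,-0.002],[0,0,0],[0,0,0],[0,0,0.02],[0,0,0.04]], "fingers": [0.02,0.058,0.058,0.058,0.058]}}

```text
clock: 22.68
position: [629.7, -10.1, 77.1]
ee_rot: [0.746, -0.666, -0.003, 0.002]
contact_force: [-0.1, 0.3, 0.4]
gripper_width: 58.0
```

{"method": "servo_tool", "body": {"turn": [[0,0,0],[0,0,0],[0,0,0],[0,0,0],[0,0,0]], "dp": [[-0.025,0.005,0.03],[-0.05,0.013,0],[-0.05,0.013,0],[-0.035,0.01,0],[0,0,0]], "fingers": [0.058,0.058,0.058,0.058,0.058]}}

```text
clock: 23.3
position: [468.7, 31.9, 112.8]
ee_rot: [0.746, -0.666, 0.001, -0.003]
contact_force: [0.6, 0.9, 0.9]
gripper_width: 58.2
```

```bash
python3 -c "
from h import *
exec(open('st.py').read())
d=get_image('scene')
rim(d,631.9,-7.5,20.5,56,'pics/a.png',7)
s,w=wrist();rim(w,447,37.5,14.5,42,'pics/b.png',5);print(s['position'])
a=cv2.imread('pics/a.png');b=cv2.imread('pics/b.png');h=max(a.shape[0],b.shape[0])
o=np.zeros((h,a.shape[1]+b.shape[1],3),np.uint8);o[:a.shape[0],:a.shape[1]]=a;o[:b.shape[0],a.shape[1]:]=b;cv2.imwrite('pics/c7.png',o);print(o.shape)
"
```

```text
[468.7  31.9 112.8] yaw -173.5 fix turn x,y -0.003 0.005 w 58.2 F [0.6 0.9 0.9]
[470.32341711  32.05999974 113.03633491]
(365, 751, 3)
```

View pics/c7.png

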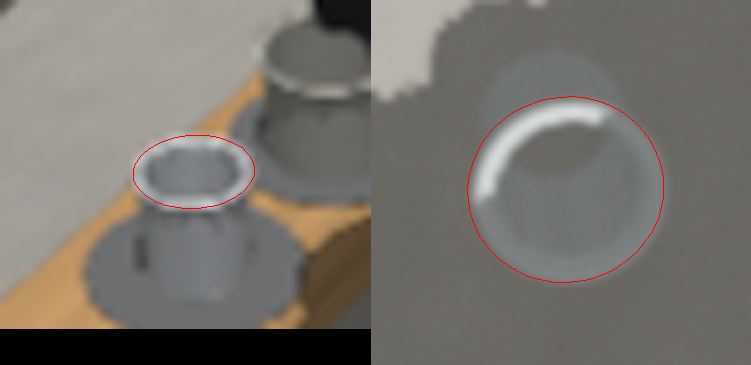

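Ring_41 stands centred on its pad. The wrist view confirms silver ring_29 at (447,37).

{"method": "servo_tool", "body": {"turn": [[-0.002,0.004,0],[0,0,0],[0,0,0],[0,0,0],[0,0,0]], "dp": [[-0.016,0.003,-0.01],[-0.005,0.001,-0.025],[0,0,-0.025],[0,0,-0.01],[0,0,0]], "fingers": [0.058,0.058,0.058,0.058,0.058]}}

```text
clock: 24.02
position: [457.3, 36.7, 42.1]
ee_rot: [0.745, -0.667, 0.003, -0.004]
contact_force: [0.1, -0.8, -0.2]
gripper_width: 58.1
```

```bash
python3 st.py
```

```text
[457.3  36.7  42.1] yaw -173.6 fix turn x,y -0.003 0.01 w 58.1 F [ 0.1 -0.8 -0.2]
```

{"method": "servo_tool", "body": {"turn": [[-0.002,0.006,0],[0,0,0],[0,0,0],[0,0,0],[0,0,0]], "dp": [[-0.006,0,0],[-0.002,0,-0.01],[0,0,-0.015],[0,0,-0.006],[0,0,0]], "fingers": [0.058,0.058,0.058,0.058,0.058]}}

```text
clock: 24.65
position: [451.0, 37.5, 11.8]
ee_rot: [0.745, -0.667, 0.002, -0.004]
contact_force: [1.2, -0.2, 0.7]
gripper_width: 57.7
```

```bash
python3 st.py
```

```text
[451.   37.5  11.8] yaw -173.6 fix turn x,y -0.003 0.009 w 57.7 F [ 1.2 -0.2  0.7]
```

{"method": "servo_tool", "body": {"turn": [[-0.002,0.007,0],[0,0,0],[0,0,0],[0,0,0],[0,0,0]], "dp": [[-0.003,-0.001,-0.004],[0,0,-0.003],[0,0,0],[0,0,0],[0,0,0]], "fingers": [0.058,0.058,0.045,0.01,0.01]}}

```text
clock: 25.28
position: [448.4, 36.7, 5.5]
ee_rot: [0.745, -0.667, 0.001, -0.001]
contact_force: [-1.0, 0.4, 3.1]
gripper_width: 23.1
```

```bash
python3 st.py
```

```text
[448.4  36.7   5.5] yaw -173.6 fix turn x,y -0.001 0.003 w 23.1 F [-1.   0.4  3.1]
```

{"method": "servo_tool", "body": {"turn": [[0,0,0],[0,0,0],[0,0,0],[0,0,0],[0,0,0]], "dp": [[0,0,0],[0,0,0.015],[0.015,0.004,0.03],[0.04,0.01,0.02],[0.045,0.01,0]], "fingers": [0.01,0.01,0.01,0.01,0.01]}}

```text
clock: 25.9
position: [547.2, 60.2, 72.5]
ee_rot: [0.745, -0.667, -0.0, -0.0]
contact_force: [-0.8, 0.9, -0.8]
gripper_width: 22.9
```

```bash
python3 st.py
```

```text
[547.2  60.2  72.5] yaw -173.6 fix turn x,y -0.001 0.0 w 22.9 F [-0.8  0.9 -0.8]
```

{"method": "servo_tool", "body": {"turn": [[0,0,0],[0,0,0],[0,0,0],[0,0,0],[0,0,0]], "dp": [[0.04,0.01,0],[0.02,0.005,0],[0.005,0.002,0],[0,0,0],[0,0,0]], "fingers": [0.01,0.01,0.01,0.01,0.01]}}

```text
clock: 26.52
position: [614.6, 77.9, 70.8]
ee_rot: [0.745, -0.667, -0.001, -0.0]
contact_force: [0.0, -0.6, 0.0]
gripper_width: 22.9
```

```bash
python3 -c "
from h import *
exec(open('st.py').read())
s,d=wrist();z=s['position'][2]-5.5+42;x,y,_=s['position'];print(s['position'].round(1))
rim(d,x,y,14.5,z,'pics/w8.png',4)"
```

```text
[614.6  77.9  70.8] yaw -173.7 fix turn x,y -0.001 -0.001 w 22.9 F [ 0.  -0.6  0. ]
[614.6  77.9  70.8]
```

View pics/w8.png

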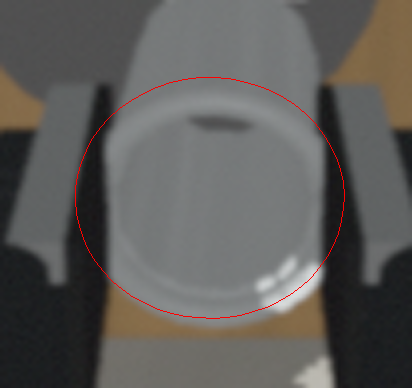

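{"method": "servo_tool", "body": {"turn": [[0,0,0],[0,0,0],[0,0,0],[0,0,0],[0,0,0]], "dp": [[0.005,-0.001,-0.005],[0.002,0,-0.01],[0,0,-0.015],[0,0,-0.008],[0,0,0]], "fingers": [0.01,0.01,0.01,0.01,0.01]}}

```text
clock: 27.2
position: [620.2, 76.2, 29.6]
ee_rot: [0.745, -0.667, -0.001, 0.001]
contact_force: [0.4, 0.2, -0.2]
gripper_width: 23.1
```

```bash
python3 st.py
```

```text
[620.2  76.2  29.6] yaw -173.7 fix turn x,y -0.001 -0.003 w 23.1 F [ 0.4  0.2 -0.2]
```

{"method": "servo_tool", "body": {"turn": [[0,-0.002,0],[0,0,0],[0,0,0],[0,0,0],[0,0,0]], "dp": [[0.002,0.001,-0.003],[0,0,-0.003],[0,0,-0.002],[0,0,0],[0,0,0]], "fingers": [0.01,0.01,0.01,0.01,0.01]}}

```text
clock: 27.82
position: [623.1, 77.6, 21.9]
ee_rot: [0.745, -0.667, 0.0, -0.001]
contact_force: [-0.3, -0.2, -0.5]
gripper_width: 22.9
```

```bash
python3 st.py
```

```text
[623.1  77.6  21.9] yaw -173.7 fix turn x,y -0.001 0.001 w 22.9 F [-0.3 -0.2 -0.5]
```

{"method": "servo_tool", "body": {"turn": [[0,0,0],[0,0,0],[0,0,0],[0,0,0],[0,0,0]], "dp": [[0,0,-0.002],[0,0,-0.0005],[0,0,0],[0,0,0],[0,0,0.02]], "fingers": [0.01,0.01,0.046,0.046,0.046]}}

```text
clock: 28.45
position: [622.1, 77.2, 38.4]
ee_rot: [0.745, -0.667, -0.001, 0.001]
contact_force: [-0.1, 0.8, 0.7]
gripper_width: 46.1
```

{"method": "servo_tool", "body": {"turn": [[0,0,0],[0,0,0],[0,0,0],[0,0,0],[0,0,0]], "dp": [[0,0,0.04],[0,0,0.05],[-0.03,0.02,0.03],[-0.05,0.03,0],[-0.05,0.03,0]], "fingers": [0.046,0.046,0.046,0.046,0.046]}}

```text
clock: 29.08
position: [492.6, 157.9, 163.2]
ee_rot: [0.743, -0.669, 0.0, -0.002]
contact_force: [0.2, 0.9, 0.4]
gripper_width: 46.2
```

{"method": "servo_tool", "body": {"turn": [[0,0,0],[0,0,0],[0,0,0],[0,0,0],[0,0,0]], "dp": [[-0.03,0.02,0],[0,0,0],[0,0,0],[0,0,0],[0,0,0]], "fingers": [0.046,0.046,0.046,0.046,0.046]}}

```text
clock: 29.7
position: [460.7, 179.1, 164.7]
ee_rot: [0.744, -0.668, 0.001, -0.003]
contact_force: [-0.0, -0.0, 0.3]
gripper_width: 46.3
```

```bash
python3 -c "
from h import *
exec(open('st.py').read())
o=[]
for n in('top','scene'):
    d=get_image(n);im=d['img'][:,:,::-1].copy()
    P=[((651.3,-182.8),32.5),((641.8,-95.5),26.5),((631.7,-8.1),20.5),((622.1,79.2),14.5)]
    u=np.vstack([proj(d,cyl(*p,39,14,56)) for p,r in P]);lo=u.min(0).astype(int)-8;hi=u.max(0).astype(int)+20
    k=800/(hi[0]-lo[0]) if n=='top' else 300/(hi[1]-lo[1])
    im=cv2.resize(im[lo[1]:hi[1],lo[0]:hi[0]],None,fx=k,fy=k,interpolation=2)
    if n=='top':
        for p,r in P: cv2.polylines(im,[np.int32((proj(d,cyl(*p,r,56,56))[:60]-lo+.5)*k)],True,(0,0,255),1)
    im=im[:300,:800];o.append(cv2.copyMakeBorder(im,0,0,0,800-im.shape[1],0))
cv2.imwrite('pics/fin.png',np.vstack(o))"
```

```text
[460.7 179.1 164.7] yaw -173.9 fix turn x,y -0.004 0.005 w 46.3 F [-0.  -0.   0.3]
```

View pics/fin.png

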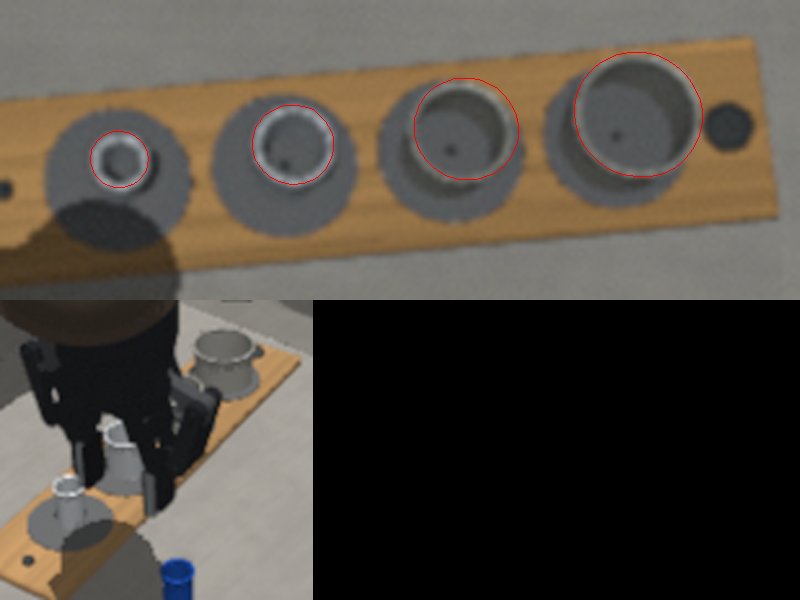

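```bash
python3 -c "
from h import *
d=get_image('top');b=search_frame('salt_shaker','top')[0]['box'];print('shaker',unproj(d,(b[0]+b[2]/2,b[1]+b[3]/2),45))
print(job_done())"
```

```text
shaker [ 434.88885042 -187.33089518]
the job is handed in; nothing more can be done
None
```

All four rings are on the board, rim up, and the job is handed in. From the big stud outwards they stand 65, 53, 41, 29. It took about 30 s of the 91 s allowed.

- **Centring:** in the last top picture, ring_65, ring_41 and ring_29 are within about 1 mm of their pad centres. Ring_53 is about 2–3 mm off. I left it, because it still has about 10 mm of pad round it.
- **Scene view:** in my last scene picture the gripper hid most of ring_53 and part of ring_41. For those two the final check rests on the top camera.
- **Salt shaker:** the arm never worked beside it. The last detector reading was (435, −187), against (427, −187) from the same camera at the start. I put the 8 mm difference down to changed shadow or detector scatter, but did not check that it had not moved.
- **Look-alikes:** the green, blue and purple ones were not gripped, but I did not re-measure where they stand at the end.
- **Forces:** the wrist force readings stayed at a few newtons. At hand-in the arm was 165 mm above the table, touching nothing.

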